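Lay the cooking tray as drawn on its liner

TASK

Lay the cooking tray the way its paper liner is drawn: the square glass jar from the spice carousel upright in the square and straight with it, the pinch bowl upright in the empty circle, and the shut tongs flat in the long outline with their tips at its wider end, each centred in its outline. The carousel turns by the knob on top if you need to bring the jar round; set the jar and the bowl down gently rather than dropping them. Leave the pepper mill standing in its place, the other jars in their pockets and everything else on the cart where it is.

Things in the scene. Friction and masses are not known exactly. Their poses are not given: they have to be found in the camera images.
- square_jar (a point): the one square glass jar, 44 x 44 mm, 95 mm tall, 0.16 kg: flat glass sides up to 74 mm from the foot, then a neck and a round aluminium lid 39 mm across. It starts leaning in a pocket of the carousel, lid outward. The point is its centre, 47.5 mm from the foot; z runs from foot to lid, x and y are square to the sides; in the pocket y is level and x points inward and up
- bowl (a point): white ceramic pinch bowl, 63 mm across the rim, 42 mm tall, upper half nearly straight-sided, walls 4.5 mm, foot 42 mm across, 0.11 kg. The point is its centre, 21 mm above its foot; z is up. It starts upright on the tray, left standing on the tongs' outline
- tongs (a point): silicone-tipped tongs shut by their spring clip, one rigid piece, 195 mm long, 22 mm high, 0.12 kg, lying flat on the cart top between tray and carousel. Steel arms 26 mm across at the middle; black clip 31 mm across, 60 mm behind the middle; black tips 35 mm across, 46 to 94 mm ahead of it. The point is the middle, 10.5 mm above the underside; x runs to the tips, z up
- tongs_tip (a point): point between the silicone tips of the tongs, 80 mm ahead (along x) of the point tongs
- tray (a point): shallow wooden tray, fixed, 270 mm (y) by 220 mm (x) outside, rim 22 mm high and 6 mm thick, with a cream paper liner on which the outlines are drawn in dark line. The point is the centre of its inner floor, 6 mm above the cart top; z up. The tongs' outline lies along y at x = -52 mm; at x = +42 mm are the mill's circle (y = -85 mm), then the square and the bowl's circle at y = 0 and +85 mm, either way round
- mark_jar (a point): centre of the 52 mm square outline on the liner for the square jar, on the tray's inner floor; x and y run along the tray's x and y
- mark_bowl (a point): centre of the 71 mm circle on the liner for the pinch bowl, on the tray's inner floor
- mark_tongs (a point): middle of the 202 mm long tongs outline on the liner, on the tray's inner floor; x runs along the outline to its wider end (46 mm, against 34 mm for the rest), where the tips belong
- mark_tongs_tip (a point): point on the floor in the wider end of the tongs outline, 80 mm ahead (along x) of the point mark_tongs, where the point between the tips belongs
- carousel: white plastic spice carousel, foot fixed; origin under its axis, on the cart top. Four pockets 90 degrees apart (one empty) lean outward 32 degrees; a jar's foot centre stands 48 mm from the axis, 36 mm up. Pocket walls cover a jar's lower 46 mm on the outer side, 40 mm at the sides, 22 mm inside, 2 mm of play; jars slide out along their axis. Rack radius 88 mm at the foot; jars reach 115 mm out, 130 mm up
- knob (a point): round black fluted knob on top of the carousel, 41 mm across, 32 mm tall, on a 28 mm column. The point is on the vertical turning axis, 172 mm above the cart top, 16 mm below the knob's top. Turning it, either way, turns the whole rack with the jars, against light friction (0.04 N m), 3 rad or more each way, and it stays where it is left. x points away from the square jar's pocket
- round_jar (a point): round glass jar, 44 mm across, 95 mm tall, leaning in the next pocket of the carousel; a bystander. The point is at its centre; 120 mm from the point knob
- short_jar (a point): shorter round glass jar, 44 mm across, 78 mm tall, leaning in another pocket of the carousel; a bystander. The point is at its centre; 124 mm from the point knob
- mill (a point): dark wooden pepper mill, 48 mm across, 136 mm tall, standing upright in its circle on the tray; a bystander. The point is on its axis, 66 mm above its foot
- oil (a point): green glass oil bottle, 60 mm across, 215 mm tall, standing behind the tongs; a bystander. The point is at its centre
- mug (a point): blue mug, 80 mm across and 95 mm tall, with a handle, standing beside the oil bottle; a bystander. The point is at its centre
- tin (a point): plain aluminium tea tin, 68 x 98 mm, 80 mm tall, standing beside the oil bottle; a bystander. The point is at its centre
Mind the look-alikes: they are no part of the job. What is shaped like the part that bears square_jar but blue or red is not meant.

How it is judged:
By the outcome, as a careful person would: the job done as asked, in the order asked, and still so for the second after the job is handed in, with the robot touching nothing.
It also fails if it takes over 72 s, if anything falls off the work surface, if the arm or the gripper's body presses on something with over 40 N, if the wrist force passes 120 N, or if a joint passes its speed limit or range.

ROBOT

A 7-joint arm with a two-finger parallel gripper is mounted at the origin on the work surface. World frame = base frame: x ahead of the robot, y to its left, z up, the work surface at z = 0. Lengths are in m, angles in rad, forces in N, time in s.
With the tool pointing down it reaches from about 0.425 to 0.95 m from the base axis. Payload 4.7 kg.
Tool frame: the origin (TCP) lies on the centre line of the jaws, within the pads' length; the fingertips stand robot.nose_length ahead of it and the grasp point (between the pads) lies 8 mm behind it (robot.nose_length is the distance from the TCP to the fingertips, in m); z points along the fingers, y is the line along which they close (so a half turn about z gives the same grasp; the last joint's range is limited). The gripper opens to 85 mm and grips with 20 to 120 N. Pads are 22 mm wide; open, the fingers measure 114 mm over their backs; the gripper's body (76 mm by 85 mm) begins 54 mm behind the grasp point. The pads swing forward as they close: fully open they stand 13 mm farther back than shut.
Start: joints at [-1.154, 0.469, -0.049, 1.532, 0.024, 1.141, -0.082], TCP at [0.291, 0.609, 0.207] pointing down, gripper open.
Joint ranges: [-2.59, 2.59], [-0.33, 1.99], [-1.39, 1.29], [0.1, 2.45], [-1.04, 4.18], [0.21, 1.99], [-2.66, 2.66]. Speed limits (rad/s): [2.57, 2.57, 3.14, 3.14, 3.14, 3.14, 3.14].

INTERFACE

Orientations are given as [roll, pitch, yaw] about the fixed x, y, z axes, in that order (R = Rz(yaw) Ry(pitch) Rx(roll)).
In Python, from plant import robot gives the robot as it stands. Calls block until the motion is done:
- robot.goto(position, orientation): joint-space move of the TCP to a pose.
- robot.move_straight(position, vel=0.15, attitude=None, contact_N=None): straight line of the TCP; attitude=None keeps the orientation; vel is the mean speed in m/s. With contact_N (N) it stops when the force on the tool has changed by that much, and returns True; else False.
- robot.move_joints(angles): joint-space move.
- robot.grip(opening, strength=None): opening from 0.0 (shut) to 1.0 (fully open); strength is the grip in N (None keeps the last); returns when the fingers have stopped.
- robot.sleep(seconds).
- robot.inverse_kinematics(position, orientation): joint angles nearest the present ones, or None.
- robot.sense(): the state.
- robot.grab_frame(name): name is "side" or "top" or "wrist"; returns a dict with "image" (420x560x3 uint8, red, green, blue), "range_z" (420x560 float32, m along the optical axis (not along the pixel's ray), 0 where there is no reading), "fx", "fy", "cx", "cy" (pixels), "R" (3x3) and "t" (3): a world point X has camera coordinates R X + t. Camera axes: x right, y down, z forward; pixel columns grow to the right and rows downward; lengths in m; the calibration is good to about 2 mm. A picture is of the moment at which its call begins.
A pose or a line that the arm cannot do raises robot.IKError and nothing moves.
- robot.close_job(): hands the job in; it is judged then, once.
The state is a dict: "t": time; "joint_pos": joint angles; "joint_velocities": joint speeds; "effort": joint torques, N m; "tcp_pos": TCP position; "tcp_rot": TCP orientation; "wrist_force": force on the tool from outside, world axes, zero at the start; "torque": the same for the moment, N m; "opening": opening from 0.0 (shut) to 1.0 (fully open); "gripper_force": force on a finger pad.
Only numpy, scipy, OpenCV 4.12 (cv2) and the standard library are available. Lean on these libraries where they do the work, as an engineer would, in place of code of your own. Each camera call takes 0.05 s, during which the arm holds its last target. There are 200 camera calls.

## Working session

There is one attempt and no reset: what is moved stays moved. The work goes in short steps, each a Python script; the robot and the scene stay as the last script left them, time stands still between calls to the robot, and variables do not carry over. Pictures are saved under pics/ and viewed, at most 10 in all, crops included, and the job is handed in when it is done.

```bash
ls; mkdir -p pics; cat > h.py <<'E'
import numpy as np, cv2
from plant import robot
def pts(f):
    z=f["range_z"]; v,u=np.mgrid[:z.shape[0],:z.shape[1]]
    c=np.stack([(u-f["cx"])/f["fx"]*z,(v-f["cy"])/f["fy"]*z,z],-1)
    return (c-f["t"])@f["R"]   # world points HxWx3
def ray(f,u,v,h):
    d=np.stack([(np.asarray(u,float)-f["cx"])/f["fx"],(np.asarray(v,float)-f["cy"])/f["fy"],np.ones(np.shape(u))],-1)@f["R"]
    o=-f["R"].T@f["t"]; return o+d*((h-o[2])/d[...,2])[...,None]
def proj(f,X):
    c=f["R"]@np.asarray(X)+f["t"]; return c[0]/c[2]*f["fx"]+f["cx"],c[1]/c[2]*f["fy"]+f["cy"]
def save(im,n,s=1): cv2.imwrite(n,cv2.resize(im[...,::-1],None,fx=s,fy=s,interpolation=cv2.INTER_CUBIC))
E
python3 - <<'E'
from h import *
import pickle
fs={n:robot.grab_frame(n) for n in("top","side","wrist")}
pickle.dump(fs,open("f0.pkl","wb"))
for n in("top","side"): save(fs[n]["image"],f"pics/{n}0.png",1.42)
for n,f in fs.items(): print(n,f["fx"],f["cx"],f["cy"],(-f["R"].T@f["t"]).round(3),f["R"].round(2).tolist(),(f["range_z"]>0).mean())
s=robot.sense();print(s,robot.nose_length)
E
```

```text
pics
top 432.55981388100366 281.278656923311 208.29234315257995 [ 0.472 -0.013  1.058] [[0.01, -1.0, -0.01], [-0.99, -0.01, -0.13], [0.13, 0.01, -0.99]] 0.9959651360544217
side 474.461156576193 278.9787784118017 212.85334260067665 [ 0.216 -0.641  0.914] [[0.85, -0.53, -0.01], [-0.39, -0.62, -0.68], [0.35, 0.59, -0.73]] 0.9959438775510204
wrist 324.52478192179484 280.87423430750147 206.9533200593002 [0.22  0.643 0.373] [[0.43, 0.9, -0.0], [0.86, -0.41, 0.31], [0.28, -0.14, -0.95]] 0.9960714285714286
{'t': 0.15, 'joint_pos': array([-1.15391097,  0.46926646, -0.04859094,  1.53342343,  0.02408865,
        1.14101311, -0.08230204]), 'joint_velocities': array([ 0.00029684, -0.0042855 , -0.00028603, -0.00199343, -0.00135249,
       -0.00040146, -0.00194486]), 'effort': array([ 7.36469319e-04, -5.10764909e+01, -4.67167224e-02, -2.37977010e+01,
        1.07122224e-02,  5.30917343e-03, -1.27513897e-05]), 'tcp_pos': array([0.29081047, 0.6085989 , 0.20609393]), 'tcp_rot': array([-3.14006770e+00,  4.02367652e-05,  2.69582268e+00]), 'wrist_force': array([-0.12952179,  0.42980258, -0.10085607]), 'torque': array([-0.02305827, -0.03765709,  0.00136721]), 'gripper_force': 0.0, 'opening': 1.0032982414410638} 0.011
```

View pics/top0.png

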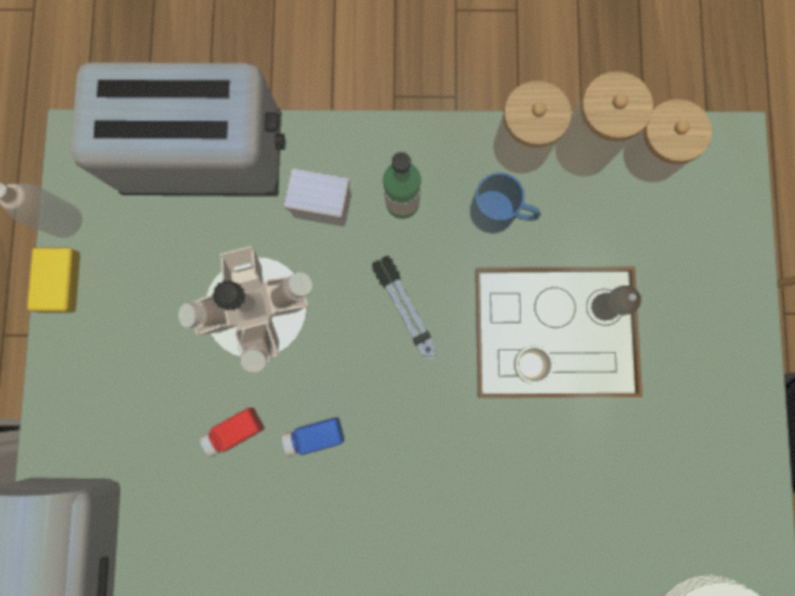

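View pics/side0.png

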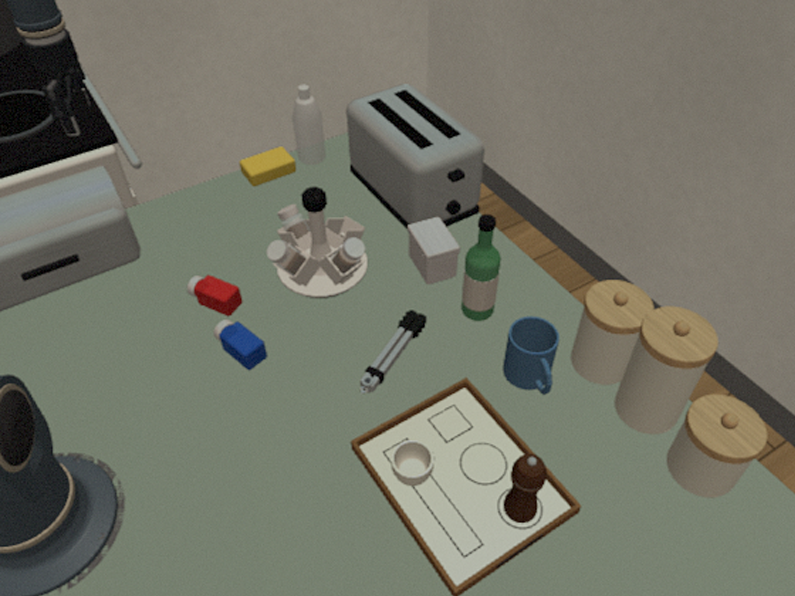

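The top view shows the carousel (disc about (256,307), empty pocket at the top, three jars), tongs from tips (385,270) to tail (427,348), the square at (505,308), the empty circle (554,307), the bowl (533,364) on the tongs outline, and the outline's wide end on the left. Next I measure these and zoom in on the jars.

```bash
cat > m.py <<'E'
from h import *
import pickle
fs=pickle.load(open("f0.pkl","rb")); f=fs["top"]; g=fs["side"]
a=f["image"][165:270,120:230]; P,_=proj(g,[0.5,0.2,0.08]),0
b=g["image"][120:215,180:270]
def R(i): return cv2.resize(i,(400,400),interpolation=cv2.INTER_CUBIC)
save(np.hstack([R(a),R(b)]),"pics/car0.png")
im=f["image"].astype(int); W=pts(f); Ws=pts(g)
print("table z top",np.median(W[300:330,250:350,2]),"side",np.median(Ws[330:350,200:240,2]))
# tray liner
hsv=cv2.cvtColor(f["image"],cv2.COLOR_RGB2HSV)
def outl(f,box):
    x0,y0,x1,y1=box; gr=cv2.cvtColor(f["image"],cv2.COLOR_RGB2GRAY)
    m=np.zeros(gr.shape,np.uint8); m[y0:y1,x0:x1]=(gr[y0:y1,x0:x1]<150)*255
    return m
gr=cv2.cvtColor(f["image"],cv2.COLOR_RGB2GRAY)
for nm,q in(("top",f),("side",g)):
    gq=cv2.cvtColor(q["image"],cv2.COLOR_RGB2GRAY); S=cv2.cvtColor(q["image"],cv2.COLOR_RGB2HSV)[...,1]
    w=((gq>150)&(S<45)).astype(np.uint8)
    n,l,st,c=cv2.connectedComponentsWithStats(w)
    for i in range(1,n):
        if st[i,4]>250: print(nm,st[i],ray(q,*c[i],0.006).round(4))
E
python3 m.py
```

```text
table z top 0.0008190769147141502 side -0.00010687385274175006
top [  50   46  127   64 4291] [0.943 0.44  0.006]
top [ 199  118   47   34 1192] [0.7959 0.1527 0.006 ]
top [393 170  38  17 254] [ 0.6816 -0.3205  0.006 ]
top [ 124  172   97   91 3066] [0.5915 0.2518 0.006 ]
top [ 338  191  109   86 8482] [ 0.5471 -0.2606  0.006 ]
top [   0  349   38   71 2400] [0.1901 0.6183 0.006 ]
top [468 404  68  16 746] [ 0.1403 -0.5063  0.006 ]
side [  0 102  81  30 437] [0.221  0.8803 0.006 ]
side [288 153  35  27 540] [0.8172 0.2061 0.006 ]
side [195 168  64  40 702] [0.5857 0.2212 0.006 ]
side [ 254  274  148  138 7685] [ 0.5453 -0.2682  0.006 ]
side [292 336  46  55 814] [ 0.4979 -0.3041  0.006 ]
```

View pics/car0.png

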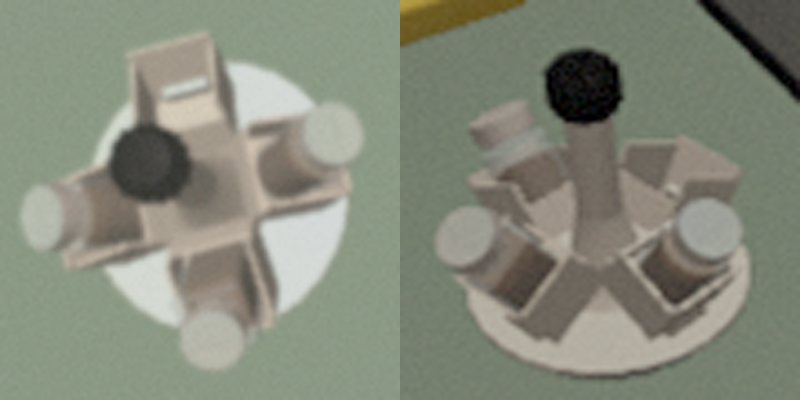

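The crop shows jars on the left, bottom and right with the empty pocket at the top. It doesn't settle which jar is square, so I move the wrist camera over the carousel and measure the tray outlines, tongs and bowl in the same step.

```bash
cat > m2.py <<'E'
from h import *
import pickle
def lines(q,polyc):
    gr=cv2.cvtColor(q["image"],cv2.COLOR_RGB2GRAY).astype(np.float32)
    bg=cv2.medianBlur(gr.astype(np.uint8),15).astype(np.float32)
    m=(bg-gr>18)&(bg>140)
    return m.astype(np.uint8)
def comps(q,nm):
    m=lines(q,None); n,l,st,c=cv2.connectedComponentsWithStats(m,connectivity=8)
    for i in range(1,n):
        if st[i,4]<40: continue
        v,u=np.nonzero(l==i); X=ray(q,u,v,0.006)
        if not(0.4<X[:,0].mean()<0.7 and -.45<X[:,1].mean()<-.05): continue
        (cx,cy),(w,h),a=cv2.minAreaRect((X[:,:2]*1000).astype(np.float32))
        print(nm,st[i].tolist(),"c",round(cx,1),round(cy,1),"wh",round(w,1),round(h,1),"a",round(a,1))
if __name__=="__main__":
    fs=pickle.load(open("f0.pkl","rb"))
    for nm in("top","side"):
        q=fs[nm]; comps(q,nm); W=pts(q); im=q["image"].astype(int)
        # knob
        d=(im.max(-1)<75)
        A=d&(W[...,2]>.14)&(W[...,2]<.2)&(abs(W[...,0]-.6)<.1)&(abs(W[...,1]-.25)<.1)
        v,u=np.nonzero(A); (x,y),r=cv2.minEnclosingCircle(np.c_[u,v].astype(np.float32)); print("knob",ray(q,x,y,.172 if nm=="side" else .18).round(4),len(u),W[A][:,2].max())
        # disc, low white
        Hh=W[...,2]
        # tongs: points with z .008-.04 around
        T=(Hh>.010)&(Hh<.04)&(abs(W[...,0]-.6)<.13)&(W[...,1]<.09)&(W[...,1]>-.09)
        n,l,st,c=cv2.connectedComponentsWithStats(T.astype(np.uint8)); i=1+st[1:,4].argmax(); v,u=np.nonzero(l==i)
        X=ray(q,u,v,.016); print("tongs",len(u),cv2.minAreaRect((X[:,:2]*1000).astype(np.float32)),X.mean(0).round(4))
        # dark tip part
        dk=im.max(-1)[v,u]<60; print(" dark ctr",X[dk].mean(0).round(4),dk.sum())
        # bowl rim
        B=(Hh>.040)&(Hh<.056)&(W[...,0]>.44)&(W[...,0]<.56)&(W[...,1]<-.12)&(W[...,1]>-.3)
        v,u=np.nonzero(B); (x,y),r=cv2.minEnclosingCircle((ray(q,u,v,.048)[:,:2]*1000).astype(np.float32)); print("bowl",x,y,r,len(u))
E
python3 m2.py
python3 - <<'E'
from h import *
for yaw in(0,1.57,3.14,-1.57):
    q=robot.inverse_kinematics([.57,.25,.32],[np.pi,0,yaw]); print(yaw,q)
robot.goto([.57,.25,.32],[np.pi,0,3.14])
f=robot.grab_frame("wrist"); print((-f["R"].T@f["t"]).round(3)); save(f["image"],"pics/w1.png",1.42)
import pickle; pickle.dump(f,open("w1.pkl","wb")); print(robot.sense()["t"])
E
```

```text
top [334, 188, 118, 93, 1140] c 551.9 -267.8 wh 224.1 277.5 a 0.9
top [376, 202, 30, 30, 172] c 592.5 -265.1 wh 70.6 71.5 a 89.0
top [413, 203, 20, 27, 60] c 591.1 -338.4 wh 64.8 39.9 a 14.3
top [344, 206, 23, 22, 150] c 591.6 -179.0 wh 51.6 54.1 a 0.5
top [416, 206, 12, 20, 48] c 594.1 -338.5 wh 46.9 23.5 a 7.0
top [350, 244, 38, 25, 350] c 496.0 -210.0 wh 57.5 89.7 a 0.6
top [387, 247, 48, 16, 205] c 500.6 -311.4 wh 36.0 112.6 a 0.6
knob [0.5858 0.2463 0.18  ] 310 0.19234616003562363
tongs 820 ((586.2117309570312, -8.587120056152344), (194.86038208007812, 38.23123550415039), 27.45745849609375) [ 0.5947 -0.0053  0.016 ]
 dark ctr [0.6534 0.0277 0.016 ] 59
bowl 494.0145263671875 -219.43887329101562 31.47425079345703 183
side [301, 285, 32, 27, 135] c 589.7 -178.3 wh 54.1 54.2 a 1.0
side [269, 308, 72, 85, 459] c 501.3 -263.8 wh 57.5 202.8 a 5.3
side [278, 313, 7, 16, 47] c 490.4 -182.3 wh 37.7 8.7 a 44.7
side [293, 312, 11, 18, 74] c 526.3 -203.6 wh 44.0 13.6 a 76.3
side [323, 312, 35, 30, 172] c 591.0 -263.4 wh 69.5 72.8 a 57.8
side [350, 345, 33, 28, 111] c 587.4 -351.8 wh 51.3 65.2 a 37.1
knob [0.5841 0.2479 0.172 ] 244 0.19001442188916573
tongs 759 ((585.2095947265625, -9.567138671875), (200.25958251953125, 41.71392059326172), 30.59486961364746) [ 0.5896 -0.0051  0.016 ]
 dark ctr [0.6252 0.0124 0.016 ] 249
bowl 490.6847839355469 -219.95777893066406 33.34602737426758 273
0 [-0.93111617  0.33998871  0.61402592  1.53797471 -0.19931313  1.3269078
 -1.86661918]
1.57 [-0.72415442  0.31281994  0.3253144   1.52602546 -0.10172331  1.31943181
 -0.38902224]
3.14 [-0.51029904  0.30833288  0.03889809  1.51279728 -0.0121807   1.32069903
  1.09898488]
-1.57 [-0.29768083  0.32283716 -0.24624631  1.49935785  0.07973347  1.3292411
  2.5916006 ]
[0.491 0.252 0.487]
1.9083
```

View pics/w1.png

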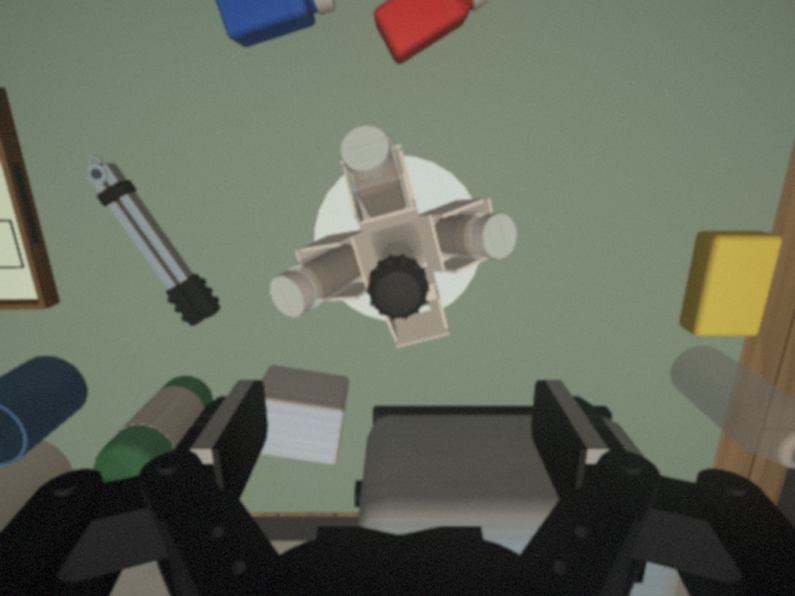

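The wrist view shows jar lids at (366,148) on the robot side, (495,235) on the +y side and (292,294) on the -y side, and the knob at (398,287). I use the depth profiles to find the square jar.

```bash
cat > m3.py <<'E'
from h import *
import pickle
fs=pickle.load(open("f0.pkl","rb")); fs["w"]=pickle.load(open("w1.pkl","rb"))
ax=np.array([.585,.247])
# knob axis from wrist
q=fs["w"];W=pts(q);A=(q["image"].max(-1)<75)&(W[...,2]>.15)&(W[...,2]<.2)&(np.hypot(*(W[...,:2]-ax).transpose(2,0,1))<.05)
n,l,st,c=cv2.connectedComponentsWithStats(A.astype(np.uint8));i=1+st[1:,4].argmax();v,u=np.nonzero(l==i);(x,y),r=cv2.minEnclosingCircle(np.c_[u,v].astype(np.float32));print("knob w",ray(q,x,y,.185).round(4))
a=np.radians(32)
for nm in("top","side","w"):
    W=pts(fs[nm]).reshape(-1,3); d=W[:,:2]-ax; r=np.hypot(*d.T); ph=np.degrees(np.arctan2(d[:,1],d[:,0]))
    m=(r>.05)&(r<.125)&(W[:,2]>.098)&(W[:,2]<.14)
    h,_=np.histogram(ph[m],36,(-180,180)); print(nm,"hist",h.tolist())
    for p0 in(-90,0,90,180):
        e=(ph-p0-8+180)%360-180; k=m&(abs(e)<35)
        if k.sum()<30: continue
        phi=np.radians(p0+8+np.median(e[k]))
        for it in range(2):
            er=np.array([np.cos(phi),np.sin(phi),0]);ey=np.array([-np.sin(phi),np.cos(phi),0]);ez=er*np.sin(a)+np.array([0,0,np.cos(a)]);ex=-er*np.cos(a)+np.array([0,0,np.sin(a)])
            D=W-(np.r_[ax,.036]+.048*er); L=np.c_[D@ex,D@ey,D@ez]*1000
            lid=(abs(L[:,2]-95)<8)&(abs(L[:,0])<26)&(abs(L[:,1])<26)
            lid2=(abs(L[:,2]-78)<8)&(abs(L[:,0])<26)&(abs(L[:,1])<26)
        print(" phi",np.degrees(phi).round(1),"top s",np.percentile(L[(abs(L[:,0])<15)&(abs(L[:,1])<15)&(L[:,2]>50)&(L[:,2]<110),2],[50,90,98]).round(1),"lidctr y",L[lid,1].mean().round(1),lid.sum())
        for s0,s1 in((28,50),(50,70)):
            b=(L[:,2]>s0)&(L[:,2]<s1)&(L[:,0]>-5)&(L[:,0]<32)
            print("   s",s0,[ (int(t),round(float(np.median(L[b&(abs(L[:,1]-t)<2.5),0])),1),int((b&(abs(L[:,1]-t)<2.5)).sum())) for t in range(-20,21,5) if (b&(abs(L[:,1]-t)<2.5)).sum()>2])
im=fs["w"]["image"][75:255,175:385]; im=cv2.normalize(cv2.cvtColor(im,cv2.COLOR_RGB2GRAY),None,0,255,cv2.NORM_MINMAX); cv2.imwrite("pics/w1c.png",cv2.resize(cv2.createCLAHE(3,(4,4)).apply(im),None,fx=3.3,fy=3.3,interpolation=cv2.INTER_CUBIC))
E
python3 m3.py
```

```text
knob w [0.5828 0.2502 0.185 ]
top hist [96, 163, 134, 16, 0, 0, 0, 0, 0, 87, 157, 102, 3, 0, 0, 0, 0, 0, 0, 0, 0, 0, 0, 0, 0, 0, 0, 63, 91, 52, 0, 0, 0, 0, 0, 9]
 phi -74.2 top s [94.9 97.  97.7] lidctr y 1.1 240
   s 28 [(-20, 6.4, 17), (-15, 14.5, 11), (-10, 18.8, 10), (-5, 21.5, 8), (0, 22.5, 8), (5, 22.4, 9), (10, 21.1, 5), (15, 18.6, 6)]
   s 50 [(-20, 5.5, 12), (-15, 14.7, 11), (-10, 18.6, 10), (-5, 21.7, 9), (0, 23.2, 9), (5, 22.1, 6), (10, 21.8, 7), (15, 19.0, 3), (20, 15.6, 3)]
 phi 104.1 top s [78.7 80.3 81.2] lidctr y nan 0
   s 28 [(-20, 9.7, 8), (-15, 17.5, 13), (-10, 20.0, 13), (-5, 21.1, 13), (0, 21.7, 16), (5, 20.0, 15), (10, 17.7, 19), (15, 14.7, 21), (20, 5.2, 21)]
   s 50 [(-20, 7.5, 8), (-15, 13.5, 15), (-10, 18.5, 15), (-5, 18.0, 19), (0, 18.5, 20), (5, 17.9, 18), (10, 16.5, 19), (15, 11.8, 23), (20, 5.7, 10)]
 phi 196.4 top s [93.7 96.1 97.4] lidctr y -1.4 242
   s 28 [(-20, 24.7, 5), (-15, 25.2, 12), (-10, 24.8, 8), (-5, 24.5, 6), (0, 24.9, 12), (5, 25.0, 8), (10, 24.8, 8), (15, 24.2, 10), (20, 10.2, 27)]
   s 50 [(-20, 24.2, 8), (-15, 24.6, 12), (-10, 24.7, 9)
[... 1647 characters left out ...]
9), (5, 16.3, 57), (10, 13.4, 57), (15, 7.4, 81), (20, 1.1, 32)]
 phi 192.9 top s [94.  94.9 95.4] lidctr y 0.8 956
   s 28 [(-20, 21.9, 39), (-15, 23.4, 31), (-10, 23.6, 32), (-5, 23.6, 30), (0, 23.8, 33), (5, 24.1, 31), (10, 24.1, 33), (15, 24.3, 31), (20, 23.1, 18)]
   s 50 [(-20, 21.1, 49), (-15, 23.3, 36), (-10, 23.6, 39), (-5, 23.7, 38), (0, 23.8, 34), (5, 24.0, 36), (10, 24.2, 37), (15, 24.3, 35), (20, 22.6, 34)]m3.py:22: RuntimeWarning: Mean of empty slice.
  print(" phi",np.degrees(phi).round(1),"top s",np.percentile(L[(abs(L[:,0])<15)&(abs(L[:,1])<15)&(L[:,2]>50)&(L[:,2]<110),2],[50,90,98]).round(1),"lidctr y",L[lid,1].mean().round(1),lid.sum())
  ret = ret.dtype.type(ret / rcount)
```

View pics/w1c.png

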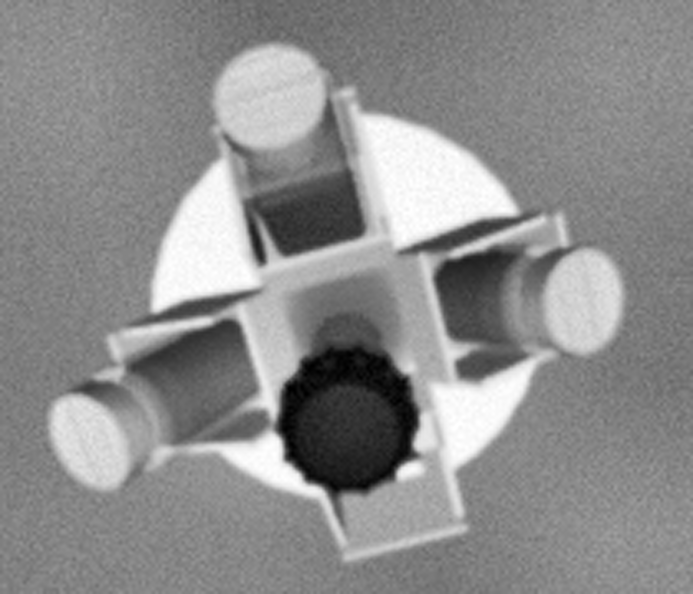

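The bottom jar in the top view (azimuth about 195°) has the flat face, so that is the square jar. It is already facing the robot, and I can take it without turning the carousel.

```bash
cat >> h.py <<'E'
from scipy.spatial.transform import Rotation as Ro
AX=np.array([.5845,.2480]); PHI=np.radians(195); A=np.radians(32); TY=np.radians(.7)
er=np.array([np.cos(PHI),np.sin(PHI),0]);ey=np.array([-np.sin(PHI),np.cos(PHI),0]);ez=er*np.sin(A)+np.array([0,0,np.cos(A)]);ex=-er*np.cos(A)+np.array([0,0,np.sin(A)])
foot=np.r_[AX,.036]+.048*er+.001*ex
def rpy(y,z): y=np.asarray(y);z=np.asarray(z);return Ro.from_matrix(np.c_[np.cross(y,z),y,z]).as_euler("xyz")
def down(yawy): # tool y along azimuth yawy
    return rpy([np.cos(yawy),np.sin(yawy),0.],[0,0,-1.])
def st(*k):
    s=robot.sense();print(round(s["t"],2),s["tcp_pos"].round(4),"op",round(s["opening"],3),"gf",round(s["gripper_force"],1),"wf",s["wrist_force"].round(1),*k)
MJ=np.array([.5907,-.1790]);MB=np.array([.5918,-.2642])
E
python3 - <<'E'
from h import *
best=[]
for sg in(1,-1):
    o=rpy(sg*ey,-ez)
    for s in(.2,.13,.054): print(sg,s,robot.inverse_kinematics(foot+s*ez,o))
    for k in(1,-1): print(" place",sg,robot.inverse_kinematics([*MJ,.06],down(TY+k*np.pi/2)))
E
```

```text
1 0.2 [-0.05156373 -0.0577575  -0.59142701  2.33198655  0.4818392   0.37415112
 -2.36715646]
1 0.13 None
1 0.054 None
 place 1 [ 0.0620933   0.53796147  0.2234773   1.82021019 -0.1588473   0.80076732
  1.94891928]
 place 1 [-0.22785324  0.60819263  0.639771    1.83748904 -0.47041085  0.85202102
 -0.91506627]
-1 0.2 [-0.52002887 -0.07151432 -0.15291574  2.35201583  0.55325728  0.39532144
  0.69341897]
-1 0.13 [-0.72878905  0.09143188  0.09612089  2.37042763  0.88751838  0.24062987
  0.37424994]
-1 0.054 [ 0.08688839  0.39774924 -0.80364742  2.30708717  1.61217594  0.45752058
 -0.24819187]
 place -1 [ 0.0620933   0.53796147  0.2234773   1.82021019 -0.1588473   0.80076732
  1.94891928]
 place -1 [-0.22785324  0.60819263  0.639771    1.83748904 -0.47041085  0.85202102
 -0.91506627]
```

```bash
cat >> h.py <<'E'
def tool(t,sg=-1,phi=PHI): # tool tilted t(deg) outward in the jar's plane
    e=np.array([np.cos(phi),np.sin(phi),0]);y=np.array([-np.sin(phi),np.cos(phi),0]);t=np.radians(t)
    return rpy(sg*y,-(e*np.sin(t)+np.array([0,0,np.cos(t)])))
E
python3 - <<'E'
from h import *
f=lambda q: None if q is None else np.round(q,2).tolist()
for t in(20,16,12):
  for sg in(-1,1):
    o=tool(t,sg); print(t,sg)
    for s in(.2,.13,.056): print("  ",s,f(robot.inverse_kinematics(foot+s*ez,o)))
    # place: jar upright; tool relative tilt -(32-t); jar -er direction along +-tray axes
    for k in range(4):
        ph=np.pi+TY+k*np.pi/2
        print("   pl",k,f(robot.inverse_kinematics([*MJ,.062],tool(t-32,sg,ph))))
E
```

```text
20 -1
   0.2 [-0.56, -0.01, -0.05, 2.21, 0.2, 0.62, 1.07]
   0.13 [-0.57, 0.14, -0.02, 2.21, 0.25, 0.47, 1.05]
   0.056 [-0.6, 0.3, 0.05, 2.2, 0.26, 0.32, 1.04]
   pl 0 [0.06, 0.63, 0.21, 1.65, -0.08, 1.07, 1.87]
   pl 1 [0.89, 0.86, -1.18, 1.81, 1.08, 1.25, 2.47]
   pl 2 [-0.19, 0.51, 0.59, 1.99, -0.63, 0.6, -0.74]
   pl 3 [0.03, 0.6, 0.43, 1.77, -0.53, 0.97, 0.75]
20 1
   0.2 [-0.74, -0.02, 0.13, 2.22, 0.21, 0.62, -2.07]
   0.13 [-0.94, 0.14, 0.39, 2.23, 0.11, 0.45, -1.96]
   0.056 [-1.01, 0.33, 0.55, 2.22, -0.28, 0.31, -1.57]
   pl 0 [-0.23, 0.72, 0.67, 1.67, -0.39, 1.11, -1.0]
   pl 1 [-0.23, 0.55, 0.48, 1.88, -0.06, 0.72, 0.23]
   pl 2 [0.08, 0.46, 0.23, 1.98, -0.32, 0.53, 2.12]
   pl 3 [-0.36, 0.87, 1.11, 1.79, -0.99, 1.26, -2.01]
16 -1
   0.2 [-0.55, 0.02, -0.04, 2.16, 0.14, 0.7, 1.14]
   0.13 [-0.55, 0.16, -0.02, 2.16, 0.16, 0.55, 1.14]
   0.056 [-0.55, 0.32, 0.01, 2.14, 0.18, 0.42, 1.14]
   pl 0 [0.06, 0.67, 0.21, 1.6, -0.07, 1.15, 1.86]
   pl 1 [0.85, 0.87, -1.18, 1.82, 1.13, 1.29, 2.41]
   pl 2 [-0.16, 0.48, 0.55, 2.04, -0.72, 0.51, -0.65]
   pl 3 [0.07, 0.62, 0.42, 1.75, 
[... 439 characters left out ...]
, 0.78, 1.19]
   0.13 [-0.53, 0.19, -0.02, 2.11, 0.11, 0.64, 1.2]
   0.056 [-0.53, 0.34, -0.0, 2.09, 0.11, 0.51, 1.21]
   pl 0 [0.05, 0.71, 0.21, 1.55, -0.05, 1.24, 1.85]
   pl 1 [0.73, 0.76, -0.99, 1.84, 1.08, 1.2, 2.41]
   pl 2 [-0.1, 0.45, 0.48, 2.09, -0.83, 0.43, -0.53]
   pl 3 [0.12, 0.64, 0.4, 1.73, -0.63, 1.08, 0.86]
12 1
   0.2 [-0.85, 0.04, 0.29, 2.13, 0.07, 0.78, -1.92]
   0.13 [-0.93, 0.19, 0.43, 2.13, -0.05, 0.63, -1.79]
   0.056 [-0.94, 0.37, 0.51, 2.11, -0.27, 0.51, -1.57]
   pl 0 [-0.23, 0.8, 0.68, 1.57, -0.36, 1.28, -1.02]
   pl 1 [-0.31, 0.56, 0.47, 1.9, 0.16, 0.7, -0.02]
   pl 2 [0.21, 0.42, 0.08, 2.07, -0.41, 0.34, 2.23]
   pl 3 [-0.19, 0.8, 0.91, 1.75, -0.94, 1.29, -2.03]
```

```bash
python3 - <<'E'
from h import *
o=tool(18)
robot.goto(foot+.2*ez,o)
robot.move_straight(foot+.135*ez,vel=.2)
c=robot.move_straight(foot+.056*ez,vel=.12,contact_N=8); st(c)
robot.grip(0.0,40); st("grip")
robot.move_straight(foot+.085*ez,vel=.08); st("up30")
f=robot.grab_frame("side"); save(f["image"][60:270,120:400],"pics/s1.png",2.5)
E
```

```text
3.98 [0.5104 0.2282 0.0847] op 1.001 gf 0.0 wf [ 0.6 -0.4 -0.1] False
4.49 [0.5103 0.2283 0.0847] op 0.44 gf 39.4 wf [-2.4 -0.3  6.1] grip
5.0 [0.4954 0.2241 0.1089] op 0.437 gf 40.3 wf [ 0.3  1.  -0.3] up30
```

View pics/s1.png

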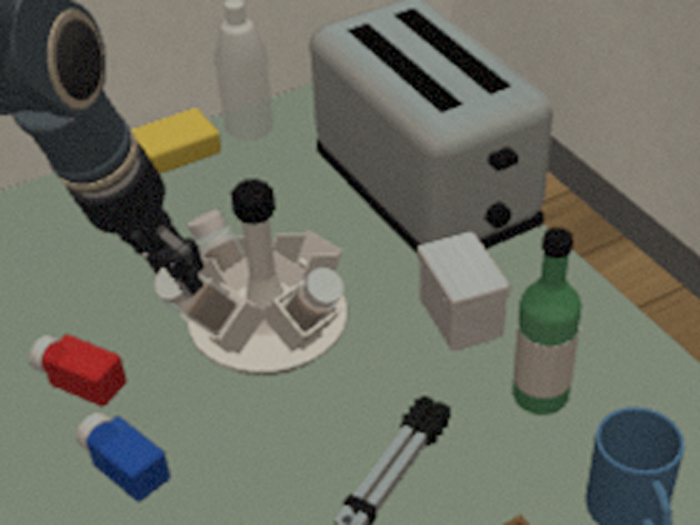

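The side view shows the jar held at its sides and sliding out of its pocket. The other jars are undisturbed. Next I carry it over the square and check it there.

```bash
cat >> h.py <<'E'
def lidpos(q,z,c,tol=.03,rad=.06):
    W=pts(q); m=(abs(W[...,2]-z)<.008)&(np.hypot(W[...,0]-c[0],W[...,1]-c[1])<rad)&(q["image"].min(-1)>100)
    n,l,s,cc=cv2.connectedComponentsWithStats(m.astype(np.uint8)); i=1+s[1:,4].argmax(); v,u=np.nonzero(l==i)
    X=ray(q,u,v,z); (x,y),(w,h),a=cv2.minAreaRect((X[:,:2]*1000).astype(np.float32)); return round(x,1),round(y,1),"wh",round(w,1),round(h,1),len(u),np.median(W[l==i][:,2]).round(4)
E
python3 - <<'E'
from h import *
robot.move_straight(foot+.15*ez,vel=.2)
p=robot.sense()["tcp_pos"]; robot.move_straight([p[0],p[1],.26],vel=.25)
o=tool(18-32,-1,np.pi+TY)
robot.goto([*MJ,.15],o); robot.sleep(.2); st()
import pickle
fs={n:robot.grab_frame(n) for n in("top","side","wrist")}; pickle.dump(fs,open("f2.pkl","wb"))
im=np.hstack([cv2.resize(fs[n]["image"][b[0]:b[1],b[2]:b[3]],(400,400),interpolation=cv2.INTER_CUBIC) for n,b in(("side",(170,350,220,400)),("wrist",(100,420,120,440)))])
save(im,"pics/s2.png")
E
```

```text
7.85 [ 0.591  -0.1777  0.1505] op 0.433 gf 40.4 wf [-0.4  0.4 -1.8]
```

View pics/s2.png

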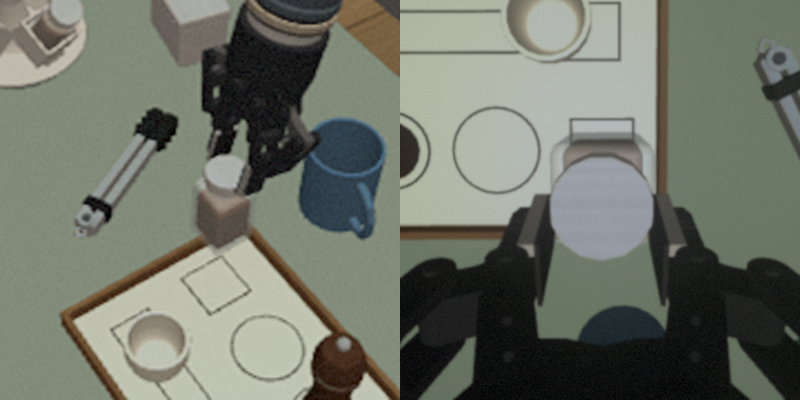

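The jar is held upright over the square, clear of the bowl and mug. I lower it gently until it touches.

```bash
python3 - <<'E'
from h import *
import m2,pickle
fs=pickle.load(open("f2.pkl","rb")); m2.comps(fs["wrist"],"w")
print(robot.sense()["tcp_rot"],tool(18-32,-1,np.pi+TY))
robot.move_straight([MJ[0],MJ[1]-.0008,.072],vel=.12); st()
c=robot.move_straight([MJ[0],MJ[1]-.0008,.054],vel=.02,contact_N=2.5); robot.sleep(.1); st(c)
robot.grip(.62); robot.sleep(.1); st()
p=robot.sense()["tcp_pos"]
robot.move_straight([p[0]-.249*.11,p[1],p[2]+.1],vel=.15); st()
robot.goto([.50,-.13,.30],down(np.pi/2+TY)) 
fs={n:robot.grab_frame(n) for n in("top","side","wrist")}; pickle.dump(fs,open("f3.pkl","wb"));st()
for n in fs:
    m2.comps(fs[n],n); print(n,lidpos(fs[n],.101,MJ))
save(fs["wrist"]["image"],"pics/w3.png",1.4)
E
```

```text
w [221, 101, 76, 50, 557] c 497.3 -201.6 wh 47.7 74.5 a 0.9
w [219, 105, 49, 39, 229] c 501.2 -211.8 wh 19.8 56.1 a 34.4
w [92, 107, 125, 37, 1003] c 498.0 -304.6 wh 35.1 121.9 a 0.7
w [161, 184, 72, 72, 723] c 591.7 -263.4 wh 72.1 71.7 a 0.1
w [87, 188, 59, 65, 431] c 591.8 -342.1 wh 65.1 52.8 a 12.4
w [255, 193, 53, 15, 218] c 570.6 -178.3 wh 13.1 52.5 a 1.9
w [244, 231, 12, 16, 44] c 610.9 -209.8 wh 4.5 17.4 a 64.0
w [308, 231, 10, 14, 44] c 609.3 -146.2 wh 13.9 6.0 a 18.0
[ 3.14135063 -0.24373615 -3.12855473] [-3.14159265 -0.2443461  -3.12937535]
8.8 [ 0.5912 -0.1801  0.0726] op 0.433 gf 40.4 wf [ 0.4  0.5 -1. ]
9.43 [ 0.5908 -0.1796  0.0642] op 0.431 gf 40.9 wf [ 0.6 -0.4  5.3] True
9.82 [ 0.5898 -0.1793  0.0629] op 0.618 gf 0.0 wf [0.6 0.6 0. ]
10.67 [ 0.5621 -0.1789  0.1622] op 0.62 gf 0.0 wf [0.9 0.8 0.1]
11.52 [ 0.5002 -0.1299  0.2978] op 0.621 gf 0.0 wf [-0.1  0.7 -0.9]
top [395, 187, 53, 10, 182] c 661.1 -341.9 wh 127.9 20.2 a 83.1
top [334, 188, 39, 52, 277] c 620.2 -146.9 wh 73.2 154.7 a 55.0
top [345, 206, 10, 17, 87] c 597.6 -165.7 wh 39.4 22.1 a 0.5
top [336, 258, 13,
[... 431 characters left out ...]
88.5, -179.3, 'wh', 38.9, 35.8, 231, np.float64(0.1007))
wrist [210, 134, 48, 41, 369] c 492.1 -196.5 wh 65.3 55.9 a 89.4
wrist [192, 139, 28, 24, 144] c 482.6 -240.5 wh 14.8 48.7 a 37.9
wrist [113, 146, 79, 26, 533] c 499.2 -311.1 wh 35.6 110.0 a 0.6
wrist [196, 157, 38, 24, 170] c 516.5 -221.1 wh 25.1 57.1 a 18.4
wrist [168, 197, 49, 47, 397] c 592.2 -263.7 wh 72.6 72.7 a 62.2
wrist [114, 200, 44, 41, 222] c 589.2 -343.4 wh 65.3 52.7 a 38.9
wrist [230, 203, 37, 34, 155] c 589.6 -178.3 wh 53.7 52.8 a 89.8
wrist [227, 231, 14, 9, 43] c 613.4 -202.6 wh 7.8 23.5 a 28.5
wrist [255, 234, 7, 14, 44] c 623.7 -164.3 wh 8.4 22.4 a 83.0
wrist (591.2, -178.5, 'wh', 37.6, 38.2, 724, np.float64(0.1011))
```

View pics/w3.png

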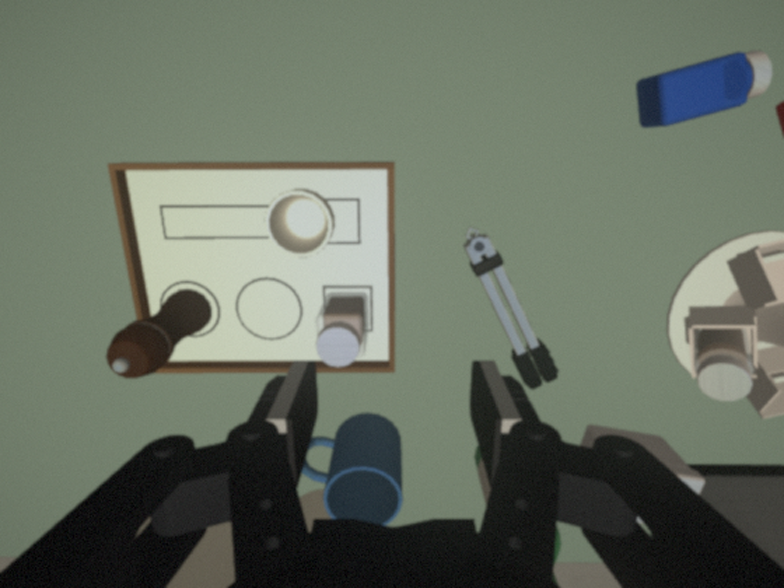

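The jar stands upright in the square, with its lid about 1 mm from the mark in both views. Bowl next.

```bash
cat > b.py <<'E'
from h import *
import pickle
def bowl(q,c,z=.048):
    W=pts(q);m=(W[...,2]>.042)&(W[...,2]<.054)&(np.hypot(W[...,0]-c[0],W[...,1]-c[1])<.05)&(q["image"].min(-1)>90)
    v,u=np.nonzero(m);(x,y),r=cv2.minEnclosingCircle((ray(q,u,v,z)[:,:2]*1000).astype(np.float32));return round(x,1),round(y,1),round(r,1)
E
python3 - <<'E'
from b import *
fs=pickle.load(open("f3.pkl","rb"))
f0=pickle.load(open("f0.pkl","rb"))
bs=[bowl(fs["wrist"],(.492,-.22)),bowl(f0["top"],(.492,-.22)),bowl(f0["side"],(.492,-.22))]; print(bs)
B=np.array([b[:2] for b in bs]).mean(0)/1000
print(B,robot.inverse_kinematics([*MB,.03],down(TY)))
o=down(np.pi/2+TY)
robot.grip(.92); robot.goto([*B,.12],o)
c=robot.move_straight([*B,.027],vel=.12,contact_N=6); st(c)
robot.grip(0,30); st()
robot.move_straight([*B,.10],vel=.12); st()
E
```

```text
[(492.0, -218.0, 31.5), (494.1, -219.5, 31.4), (490.5, -219.1, 32.8)]
[ 0.4922     -0.21886667] [-0.07623357  0.69369258  0.63060507  1.776278   -0.52736064  0.84674002
  0.81566882]
13.63 [ 0.4929 -0.2191  0.0277] op 0.919 gf 0.0 wf [0.4 0.2 0.5] False
14.35 [ 0.4922 -0.2189  0.027 ] op 0.004 gf 0.0 wf [0.9 0.7 0.1]
15.11 [ 0.4918 -0.2185  0.0996] op -0.001 gf 0.0 wf [-0.5 -0.3 -0. ]
```

```bash
python3 - <<'E'
from b import *
fs={n:robot.grab_frame(n) for n in("side","wrist")}
W=pts(fs["wrist"])
print(bowl(fs["wrist"],(.492,-.22)),bowl(fs["side"],(.492,-.22)),lidpos(fs["side"],.101,MJ))
im=np.hstack([cv2.resize(fs[n]["image"][b[0]:b[1],b[2]:b[3]],(400,400),interpolation=cv2.INTER_CUBIC) for n,b in(("side",(220,420,200,400)),("wrist",(0,420,70,490)))])
save(im,"pics/s4.png")
E
```

```text
(492.0, -218.3, 31.7) (491.2, -219.0, 32.3) (587.8, -180.4, 'wh', 41.4, 35.8, 246, np.float64(0.1007))
```

View pics/s4.png

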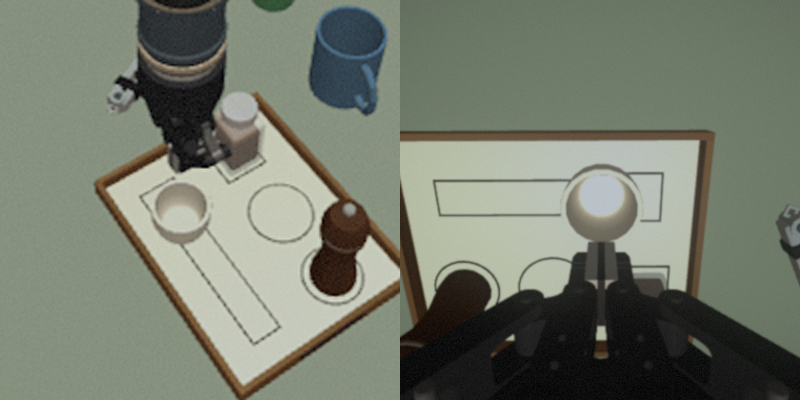

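The bowl is still upright where it was, at (492,-218.5) mm. The fingers closed without gripping it. I measure where the fingertips actually are, shut and open, using the depth image.

```bash
cat > tip.py <<'E'
from b import *
def tips(tag):
    p=robot.sense()["tcp_pos"]
    for n in("side","wrist"):
        q=robot.grab_frame(n); W=pts(q); m=(abs(W[...,0]-p[0])<.016)&(abs(W[...,1]-p[1])<.065)&(abs(W[...,2]-p[2])<.045)
        X=W[m]
        print(tag,n,len(X),p.round(4))
        if len(X)>20:
            print("  z-z_tcp pct(mm)",((np.percentile(X[:,2],[0,1,5,25,50])-p[2])*1000).round(1)," x",((np.percentile(X[:,0],[1,50,99])-p[0])*1000).round(1))
            for y0 in range(-65,65,10):
                k=(X[:,1]-p[1]>y0/1000)&(X[:,1]-p[1]<(y0+10)/1000)
                if k.sum()>5: print("   y",y0,k.sum(),((np.percentile(X[k,2],[2,50,98])-p[2])*1000).round(1))
E
python3 - <<'E'
from tip import *
st(); tips("shut"); robot.grip(.95); st(); tips("open")
E
```

```text
15.21 [ 0.4915 -0.2185  0.0991] op 0.001 gf 0.0 wf [0.1 0.3 0. ]
shut side 45 [ 0.4915 -0.2185  0.0991]
  z-z_tcp pct(mm) [25.5 26.4 29.2 33.2 37.6]  x [-12.2 -10.2  -1.5]
   y -15 27 [26.6 37.6 44.4]
   y -5 13 [29.5 36.  44. ]
shut wrist 918 [ 0.4915 -0.2185  0.0991]
  z-z_tcp pct(mm) [28.8 29.5 30.7 34.5 38.3]  x [-11.3 -10.2  -5.9]
   y -15 284 [30.6 38.5 44.8]
   y -5 372 [29.6 37.6 44.8]
   y 5 262 [31.7 39.  44.7]
16.06 [ 0.4922 -0.2189  0.1   ] op 0.948 gf 0.0 wf [ 0.7  0.5 -0.2]
open side 40 [ 0.4922 -0.2189  0.1   ]
  z-z_tcp pct(mm) [35.5 35.6 35.8 38.4 41.5]  x [-12.3  -5.8   9.4]
   y -55 7 [36.5 43.1 44.8]
   y 35 28 [35.6 40.6 44.5]
open wrist 744 [ 0.4922 -0.2189  0.1   ]
  z-z_tcp pct(mm) [35.5 36.2 37.1 39.7 41.6]  x [-11.6  -4.4  10.8]
   y -55 53 [39.6 42.8 44.9]
   y -45 318 [36.5 41.2 44.8]
   y 35 326 [36.6 41.3 44.9]
   y 45 47 [39.6 43.1 44.8]
```

The fingertips sit well behind the reported TCP: about 26 mm behind when shut and 35 mm when open. So the jar was held by its lid, and the bowl grasp closed above the rim. I redo the bowl grasp with the measured offset, using contact guards.

```bash
python3 - <<'E'
from tip import *
B=np.array([.4920,-.2187])
robot.grip(.92)
c=robot.move_straight([*B,-.010],vel=.08,contact_N=5); st(c)
robot.grip(0,30); st("grip")
if .5<robot.sense()["opening"]<.9:
    robot.move_straight([*B,.08],vel=.12); st("lifted")
    q=robot.grab_frame("wrist"); W=pts(q); print(bowl(q,B,.138))
E
```

```text
17.9 [ 0.4924 -0.2189 -0.0095] op 0.92 gf 0.0 wf [-0.3 -0.2  0.6] False
18.2 [ 0.4924 -0.2188 -0.0092] op 0.723 gf 32.1 wf [-1.   0.7  6.1] grip
19.1 [ 0.4914 -0.2183  0.0794] op 0.724 gf 32.9 wf [-0.4 -0.7 -1.4] lifted
(0.0, 0.0, 0.0)
```

```bash
python3 - <<'E'
from tip import *
import m2
robot.move_straight([.492,-.2187,.13],vel=.2)
robot.goto([*MB,.13],down(TY)); robot.sleep(.1); st()
robot.move_straight([*MB,.008],vel=.12); robot.sleep(.1); st()
c=robot.move_straight([*MB,-.016],vel=.02,contact_N=2.5); robot.sleep(.1); st(c)
robot.grip(.88); st()
robot.move_straight([*MB,.08],vel=.12)
robot.goto([.50,-.13,.28],down(np.pi/2+TY)); 
fs={n:robot.grab_frame(n) for n in("top","side","wrist")}; pickle.dump(fs,open("f5.pkl","wb"));st()
for n in fs:
    print(n,"bowl",bowl(fs[n],MB)); print("lid",lidpos(fs[n],.101,MJ)); m2.comps(fs[n],n)
E
```

```text
20.84 [ 0.5912 -0.2641  0.1296] op 0.726 gf 33.1 wf [ 0.9 -0.7 -0.7]
22.11 [ 0.5924 -0.2646  0.0089] op 0.723 gf 33.1 wf [ 0.4  0.2 -0.5]
23.04 [ 0.5917 -0.2641 -0.0091] op 0.724 gf 33.5 wf [-0.6 -0.1  5.3] True
23.33 [ 0.5908 -0.2633 -0.0104] op 0.882 gf 0.0 wf [ 0.8 -0.4  0.2]
25.39 [ 0.4998 -0.1304  0.2786] op 0.881 gf 0.0 wf [-0.3  1.  -0.1]
top bowl (0.0, 0.0, 0.0)
lid (599.6, -167.3, 'wh', 9.7, 32.5, 46, np.float64(0.1016))
top [334, 187, 44, 49, 277] c 628.6 -153.9 wh 76.0 158.1 a 50.3
top [386, 188, 62, 13, 222] c 661.4 -332.0 wh 150.9 29.1 a 80.1
top [345, 205, 9, 18, 77] c 599.8 -160.9 wh 19.6 41.6 a 78.2
top [336, 259, 7, 22, 72] c 462.9 -138.8 wh 14.4 50.0 a 89.6
side bowl (588.9, -264.7, 32.9)
lid (588.5, -179.3, 'wh', 38.9, 35.8, 229, np.float64(0.1007))
side [301, 293, 32, 19, 79] c 589.7 -178.3 wh 54.0 52.6 a 0.8
side [330, 306, 26, 20, 137] c 613.8 -243.6 wh 41.7 55.5 a 41.7
side [269, 308, 72, 85, 397] c 497.5 -264.7 wh 47.8 201.7 a 1.3
side [323, 317, 34, 25, 262] c 581.7 -269.9 wh 49.1 71.0 a 40.0
side [350, 345, 33, 28, 110] c 588.1 -351.7 wh 52.3 65.4 a 39.6
wrist bowl (589.9, -264.6, 32.3)
lid (591.1, -178.7, 'wh', 37.8, 37.0, 773, np.float64(0.1012))
wrist [107, 143, 151, 35, 1078] c 497.5 -264.7 wh 46.5 202.8 a 0.5
wrist [165, 201, 50, 45, 497] c 582.9 -255.1 wh 72.3 48.3 a 48.1
wrist [108, 204, 46, 43, 228] c 589.0 -343.2 wh 65.8 52.1 a 38.4
wrist [229, 207, 38, 35, 161] c 589.5 -178.0 wh 53.3 52.7 a 89.7
wrist [160, 220, 12, 12, 43] c 591.7 -298.2 wh 5.8 24.6 a 37.9
wrist [188, 237, 12, 17, 54] c 624.4 -257.8 wh 7.6 30.7 a 63.6
```

Bowl and jar are placed, and the clear view puts the tongs outline at (497.5,-264.7), 0.5–0.9° off y. Now I measure the tongs and check the jar's straightness.

```bash
cat > tg.py <<'E'
from b import *
def tongs(q,zoff=0,c=(.585,-.009),R=.125):
    W=pts(q); m=(W[...,2]>.009+zoff)&(W[...,2]<.035+zoff)&(np.hypot(W[...,0]-c[0],W[...,1]-c[1])<R)
    n,l,s,cc=cv2.connectedComponentsWithStats(m.astype(np.uint8),connectivity=8); i=1+s[1:,4].argmax(); v,u=np.nonzero(l==i)
    X=W[v,u,:2]*1000; (x,y),(w,h),a=cv2.minAreaRect(X.astype(np.float32))
    d,_,o=np.linalg.svd(X-X.mean(0),full_matrices=False); ax=o[0]*np.sign(o[0]@[1,1]); t=(X-[x,y])@ax
    nr=np.array([-ax[1],ax[0]]); k=(X-[x,y])@nr
    bins=[(int(b),round(float(np.percentile(k[abs(t-b)<6],2)),1),round(float(np.percentile(k[abs(t-b)<6],98)),1)) for b in(-80,-60,-30,0,30,60,80) if (abs(t-b)<6).sum()>3]
    return "c",round(x,1),round(y,1),"wh",round(w,1),round(h,1),"az",np.degrees(np.arctan2(ax[1],ax[0])).round(1),"t",t.min().round(1),t.max().round(1),bins
def jaryaw(q,c):
    W=pts(q).reshape(-1,3); m=(W[:,2]>.02)&(W[:,2]<.07)&(np.hypot(W[:,0]-c[0],W[:,1]-c[1])<.036); X=W[m]
    for nm,i,j,sg in(("-x face",0,1,-1),("-y face",1,0,-1)):
        d=(X[:,i]-c[i])*sg; k=(d>.015)&(d<.029)&(abs(X[:,j]-c[j])<.017)
        if k.sum()>30:
            p=np.polyfit(X[k,j]-c[j],X[k,i]-c[i],1); print("  ",nm,k.sum(),"slope deg",np.degrees(p[0]).round(2),"off mm",(p[1]*1000).round(1))
E
python3 - <<'E'
from tg import *
f0=pickle.load(open("f0.pkl","rb"));f3=pickle.load(open("f3.pkl","rb"));f5=pickle.load(open("f5.pkl","rb"))
for nm,q in(("top0",f0["top"]),("side0",f0["side"]),("w3",f3["wrist"]),("w5",f5["wrist"]),("s5",f5["side"])):
    print(nm,tongs(q)); 
    if nm in("w3","w5","s5"): jaryaw(q,(.590,-.179))
for k in(1,-1): print(robot.inverse_kinematics([.5855,-.009,.02],down(np.radians(28.3)+k*np.pi/2)),robot.inverse_kinematics([.4975,-.265,.02],down(np.radians(90.7)+k*np.pi/2)))
E
```

```text
top0 ('c', 585.9, -8.4, 'wh', 194.5, 38.1, 'az', np.float64(28.5), 't', np.float64(-97.3), np.float64(97.4), [(-80, -14.2, 10.7), (-60, -15.6, 13.4), (-30, -13.5, 11.4), (0, -14.1, 11.4), (30, -14.1, 11.0), (60, -19.4, 16.7), (80, -18.5, 16.3)])
side0 ('c', 584.6, -8.8, 'wh', 197.3, 38.9, 'az', np.float64(28.6), 't', np.float64(-98.6), np.float64(98.4), [(-80, -11.0, 12.6), (-60, -13.6, 14.5), (-30, -12.0, 14.1), (0, -11.3, 14.0), (30, -11.3, 12.4), (60, -18.2, 17.5), (80, -18.0, 19.7)])
w3 ('c', 585.4, -8.6, 'wh', 194.7, 38.7, 'az', np.float64(28.4), 't', np.float64(-97.3), np.float64(97.3), [(-80, -12.4, 12.2), (-60, -14.7, 14.3), (-30, -12.5, 12.4), (0, -12.8, 12.6), (30, -12.6, 12.6), (60, -18.5, 18.6), (80, -18.4, 18.7)])
   -x face 297 slope deg -0.9 off mm -20.6
w5 ('c', 586.1, -9.7, 'wh', 193.7, 37.7, 'az', np.float64(30.5), 't', np.float64(-96.8), np.float64(96.9), [(-80, -8.1, 16.4), (-60, -11.2, 17.8), (-30, -10.0, 15.2), (0, -11.4, 13.8), (30, -12.5, 12.9), (60, -15.7, 17.8), (80, -5.2, 17.1)])
   -x face 337 slope deg -1.01 off mm -20.6
s5 ('c', 586.1, -9.6, 'wh', 195.0, 39.0, 'az', np.float64(28.6), 't', np.float64(-97.6), np.float64(97.2), [(-80, -10.5, 14.5), (-60, -12.0, 16.0), (-30, -10.7, 13.8), (0, -10.1, 14.9), (30, -10.7, 14.8), (60, -15.4, 19.8), (80, -14.8, 22.1)])
   -x face 130 slope deg -1.57 off mm -21.1
   -y face 156 slope deg 0.93 off mm -20.4
[-0.3668637   0.57826536  0.41815132  1.92689868 -0.34856655  0.70735107
  2.32359437] [-0.33137685  0.82891453  1.10513026  2.0006496  -0.94478149  0.94901809
 -1.85128237]
[-0.67645422  0.72712253  0.88832813  1.94358291 -0.75967463  0.84657672
 -0.44829997] [-0.11882533  0.63034407  0.72945066  1.99070993 -0.61298336  0.75160007
  0.99351084]
```

```bash
python3 - <<'E'
from tg import *
q=pickle.load(open("f3.pkl","rb"))["wrist"]; W=pts(q); C=np.array([.5855,-.0087]); az=np.radians(28.5); u=np.array([np.cos(az),np.sin(az)]); n=np.array([-u[1],u[0]])
m=(W[...,2]>.009)&(W[...,2]<.035); D=W[m][:,:2]-C; t=D@u*1000; k=D@n*1000; g=abs(k)<30
for b in list(range(-72,-44,3))+list(range(34,60,3)):
    e=g&(abs(t-b)<1.6); print(b,np.ptp(k[e]).round(0) if e.any() else None,end="; ")
print()
robot.grip(.62); robot.goto([*C,.07],down(az-np.pi/2)); 
c=robot.move_straight([*C,-.021],vel=.07,contact_N=5); st(c)
robot.grip(0,60); st("grip")
robot.move_straight([*C,.12],vel=.15); st("lift")
robot.goto([.4975,-.2651,.12],down(TY)); robot.sleep(.15); st()
fs={n:robot.grab_frame(n) for n in("side","wrist")}; pickle.dump(fs,open("f6.pkl","wb"))
for nm in fs: print(nm,tongs(fs[nm],.138,(.4975,-.265),.13))
E
```

```text
-72 26.0; -69 26.0; -66 25.0; -63 28.0; -60 30.0; -57 30.0; -54 30.0; -51 28.0; -48 25.0; -45 26.0; 34 26.0; 37 26.0; 40 26.0; 43 25.0; 46 25.0; 49 27.0; 52 34.0; 55 34.0; 58 37.0; 
29.24 [ 0.5859 -0.0088 -0.0206] op 0.62 gf 0.0 wf [-0.1 -0.1  0.3] False
29.6 [ 0.5859 -0.0087 -0.0205] op 0.287 gf 60.3 wf [-0.2 -0.2  4.2] grip
30.69 [ 0.5847 -0.0084  0.119 ] op 0.287 gf 59.6 wf [ 0.8  0.5 -0.7] lift
32.08 [ 0.4982 -0.2639  0.1196] op 0.286 gf 59.6 wf [ 0.8  0.6 -1.6]
side ('c', 504.4, -305.8, 'wh', 51.8, 104.8, 'az', np.float64(89.2), 't', np.float64(-54.4), np.float64(54.6), [(-30, -6.2, 19.0), (0, -5.3, 19.7), (30, -12.3, 32.8)])
wrist ('c', 497.9, -240.4, 'wh', 52.0, 149.7, 'az', np.float64(90.8), 't', np.float64(-74.9), np.float64(74.9), [(-80, -15.3, 15.5), (-60, -12.3, 12.4), (-30, -12.3, 12.3), (0, -12.4, 12.4), (30, -15.9, 15.8), (60, -17.7, 17.8), (80, -13.8, 13.8)])
```

The profile puts the tongs' middle 3 mm ahead of my grip point, and the held azimuth of 90.8° is right. Lowering now.

```bash
python3 - <<'E'
from tg import *
T=np.array([.4976,-.2684])
robot.move_straight([*T,.004],vel=.12); robot.sleep(.1); st()
c=robot.move_straight([*T,-.022],vel=.02,contact_N=3); robot.sleep(.1); st(c)
robot.grip(.5); st()
robot.move_straight([*T,.1],vel=.12)
robot.goto([.49,-.13,.29],down(np.pi/2+TY)); robot.sleep(.1)
fs={n:robot.grab_frame(n) for n in("top","side","wrist")}; pickle.dump(fs,open("f7.pkl","wb"));st()
for nm in("side","wrist"):
    q=fs[nm]; print(nm,tongs(q,.006,(.4976,-.266),.112)); print(bowl(q,MB),lidpos(q,.101,MJ)); jaryaw(q,(.590,-.179))
save(fs["wrist"]["image"][90:300,70:350],"pics/w7.png",2.8)
E
```

```text
33.39 [ 0.4982 -0.2687  0.0048] op 0.283 gf 59.6 wf [ 0.5  0.2 -1.7]
34.38 [ 0.4975 -0.2683 -0.0145] op 0.288 gf 60.4 wf [ 0.7 -0.4  5.7] True
34.7 [ 0.4966 -0.2677 -0.0154] op 0.499 gf 0.0 wf [-0.4 -0.   1. ]
37.02 [ 0.4896 -0.1305  0.2889] op 0.496 gf 0.0 wf [ 1.  -0.1  0.5]
side ('c', 495.3, -266.8, 'wh', 196.7, 39.8, 'az', np.float64(90.9), 't', np.float64(-98.4), np.float64(98.2), [(-80, -13.7, 12.0), (-60, -14.4, 14.3), (-30, -12.9, 11.8), (0, -13.6, 11.9), (30, -13.0, 12.0), (60, -18.8, 17.6), (80, -19.5, 17.6)])
(589.9, -266.4, 33.0) (587.8, -180.0, 'wh', 41.2, 35.7, 229, np.float64(0.1008))
   -x face 129 slope deg -2.46 off mm -21.2
   -y face 149 slope deg 1.01 off mm -20.4
wrist ('c', 497.1, -267.8, 'wh', 39.1, 194.9, 'az', np.float64(90.8), 't', np.float64(-97.4), np.float64(97.4), [(-80, -12.3, 13.2), (-60, -14.9, 15.5), (-30, -12.7, 13.1), (0, -11.3, 13.1), (30, -11.3, 13.0), (60, -17.9, 18.5), (80, -18.0, 18.6)])
(589.5, -265.0, 32.5) (588.3, -176.0, 'wh', 39.8, 32.6, 583, np.float64(0.1012))
   -x face 337 slope deg -0.92 off mm -20.6
```

View pics/w7.png

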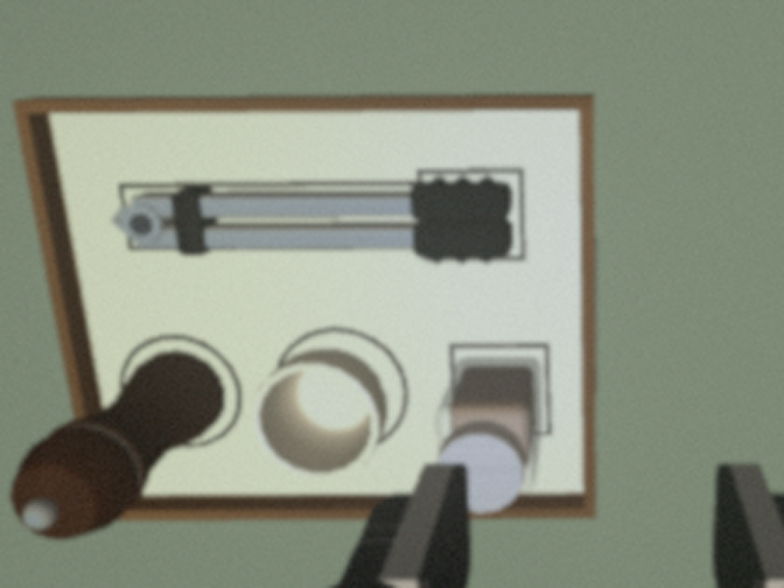

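All three pieces sit inside their outlines: the tongs centred with their tips at the wide end (470,215), the bowl in its circle, and the jar straight in the square. Handing in.

```bash
python3 -c "
from plant import robot
print(robot.close_job())"
```

```text
the job is handed in; nothing more can be done
None
```

The tray is laid and handed in at about 37 s of the 72 s: the jar is upright and straight in the square, the bowl is upright in its circle about 2 mm off centre, and the tongs are flat in their outline with the tips at the wide end.

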